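# Load the gas purifier pot and close it

### The job

Load the gas purifier: stand the short drying cartridge upright on the floor of the open steel pot, then close the pot with its lid so that the lid sits flat and fully down on the rim. Lower both parts into place rather than dropping them, and leave the long cartridge, which is too tall for the lid to close over, standing where it is.

Things in the scene. Friction and masses are not known exactly. Their poses are not given: they have to be found in the camera images.
- pot: Open round steel pot, fixed, mouth up: outside diameter 112 mm, bore 100 mm, rim 70 mm and flat inner floor 8 mm above the bench; dark foot ring 128 mm across, 5 mm high. Two level brass hose stubs 40 mm up reach 93 mm from its axis, 40 degrees either side of its x axis (away from the robot within 20 degrees). Origin: centre of its underside, on the bench; z up.
- cartridge: Short drying cartridge, loose, upright, 0.23 kg: grey cylinder with steel bands, diameter 60 mm, 45 mm high; central steel pull stem on top, to lift it by, diameter 18 mm, 40 mm high (85 mm overall). Yaw does not matter. Origin: centre of its underside; z up. On the pot's floor its origin is 8 mm above the pot's and the stem's top stands 23 mm above the rim, under the lid's dome.
- lid: Domed lid, loose, 0.35 kg, hollow, open below. From below: dark tapered plug ring 14 mm high (outside diameter 80, above 90 mm; inside 72 mm), flange diameter 120 mm, 6 mm thick; dome diameter 92 mm to 54 mm (inside 48 mm); black knob to lift it by, diameter 30 mm, to 92 mm. Yaw does not matter. Origin: centre of underside; z up. Closed, flange on rim, origin 56 mm above the pot's.
- long_cartridge: Long cartridge, a bystander to leave alone: like the short one in look, diameter and stem, but its grey body is 85 mm high (125 mm overall), so the lid cannot close over it. Origin: centre of its underside; z up.
Mind the look-alikes: they are no part of the job. Leave any blue look-alike of the lid alone.

How it is judged:
On the way:
1. the short cartridge stands upright on the pot's floor, let go, before the lid is on (z of cartridge in the frame of pot below 0.018 m and horizontal distance between cartridge and pot below 0.025 m and angle between cartridge's own z axis and vertical below 0.17 rad and contact force between the fingers and cartridge below 0.1 N and horizontal distance between lid and pot above 0.09 m), for 0.2 s.
At the end, for the whole second after the job is handed in: Short cartridge on the pot's floor (within 10 mm), within 25 mm of its axis, upright to 0.17 rad; lid's flange within 5 mm of the rim, within 12 mm of the axis, level to 0.08 rad; both at rest; long cartridge upright to 0.17 rad and within 30 mm of its start (z of cartridge in the frame of pot below 0.018 m and horizontal distance between cartridge and pot below 0.025 m and angle between each of cartridge, long_cartridge's own z axis and vertical below 0.17 rad and z of lid in the frame of pot between 0.05 and 0.061 m and horizontal distance between lid and pot below 0.012 m and angle between lid's own z axis and vertical below 0.08 rad and linear speed of each of lid, cartridge below 0.01 m/s and distance of long_cartridge from where it was at the start of the episode below 0.03 m); the robot touches nothing.
It fails at once if the long cartridge is moved more than 30 mm or tipped over (distance of long_cartridge from where it was at the start of the episode above 0.03 m or angle between long_cartridge's own z axis and vertical above 0.5 rad).
It fails at once if the short cartridge is dropped into the pot: let go over it with its underside more than 30 mm above the pot's floor (horizontal distance between cartridge and pot below 0.05 m and z of cartridge in the frame of pot above 0.038 m and contact force between the fingers and cartridge below 0.05 N).
It fails at once if the lid is dropped: let go over the pot with its flange more than 30 mm above the rim (horizontal distance between lid and pot below 0.06 m and z of lid in the frame of pot above 0.086 m and contact force between the fingers and lid below 0.05 N).
It also fails if it takes over 64 s, if anything falls off the work surface, if the arm or the gripper's body presses on something with over 40 N, if the wrist force passes 120 N, or if a joint passes its speed limit or range.

### The arm

A 7-joint arm with a two-finger parallel gripper is mounted at the origin on the work surface. World frame = base frame: x ahead of the robot, y to its left, z up, the work surface at z = 0. Lengths are in m, angles in rad, forces in N, time in s.
With the tool pointing down it reaches from about 0.425 to 0.925 m from the base axis. Payload 6.8 kg.
Tool frame: the origin (TCP) lies midway between the tips of the shut fingers; the grasp point (between the pads) lies 19 mm behind it; z points along the fingers, x is the direction in which the jaws open and shut, and the axes are right-handed (so a half turn about z gives the same grasp; the last joint's range is limited). The gripper opens to 85 mm and grips with 20 to 120 N. Pads are 22 mm wide; open, the fingers measure 114 mm over their backs; the gripper's body (76 mm by 85 mm) begins 54 mm behind the grasp point. The pads swing forward as they close: fully open they stand 13 mm farther back than shut.
Start: joints at [1.223, 0.477, 0.022, 1.555, -0.011, 1.109, -0.083], TCP at [0.16, -0.656, 0.231] pointing down, gripper open.
Joint ranges: [-2.96, 2.96], [-0.34, 2.1], [-1.41, 1.46], [0.24, 2.44], [-1.37, 4.51], [0.17, 1.92], [-2.96, 2.96]. Speed limits (rad/s): [2.39, 2.39, 3.14, 3.14, 3.14, 3.14, 3.14].

### API

Orientations are given as a rotation vector (axis times angle).
In Python, from bench import r gives the robot as it stands. The module is installed in compiled form; this text tells all that it offers.
- The arm moves only by the shell command python3 -m pendant 'ROWS' [OPENING] [FORCE]. ROWS is text: rows parted by semicolons, each of 4 numbers parted by spaces: the shift along the tool's x, y, z in cm, then the turn about the tool's z in degrees. A call has 1 to 8 rows; each row shifts and turns the pose as measured when the row begins, along the tool's axes as they then stand; what a row does not reach is not made up. A row lasts 1/12 s, in which the tool goes at most 41.7 mm and 7.16 degrees, less where a joint would pass 70% of its speed; a pose out of reach is approached as far as the arm can. A call with a gripper value outside its range is refused whole. OPENING is the closure in counts, from 0 (fully open) to 255 (shut), set as the call begins (- or left out, the last holds). The fingers move at their own pace and stop on an object; FORCE is the grip in N (left out, the last holds). Time passes only in rows, so rows that do not move let the fingers close. It gives the time, the measured TCP pose, the force and the opening at its end, in the units of the state.
- r.get_obs(): the state, without advancing time (a new reading comes with each control period).
- r.grab_frame(name): name is "side" or "top"; returns a dict with "color" (400x640x3 uint8, red, green, blue), "fx", "fy", "cx", "cy" (pixels), "R" (3x3) and "t" (3): a world point X has camera coordinates R X + t. Camera axes: x right, y down, z forward; pixel columns grow to the right and rows downward; lengths in m; the calibration is good to about 2 mm. A picture is of the moment at which its call begins. There is no depth.
- r.hand_in(): hands the job in, once; it reports no verdict.
The state is a dict: "clock": time; "joints": joint angles; "qvel": joint speeds; "tau": joint torques, N m; "tcp_pos": TCP position; "orientation": TCP orientation; "contact_force": force on the tool from outside, world axes, zero at the start; "moment": the same for the moment, N m; "grip_width": finger opening in m.
Only numpy, scipy, OpenCV 4.12 (cv2) and the standard library are available. Lean on these libraries where they do the work, as an engineer would, in place of code of your own. Each camera call takes 0.05 s, during which the arm holds its last target.

## Working session

There is one attempt and no reset: what is moved stays moved. The work goes in short steps, Python scripts to look and compute and a shell command to move; the robot and the scene stay as the last step left them, time stands still between calls to the robot, and variables do not carry over. Pictures are saved under pics/ and viewed, and the job is handed in when it is done.

```bash
mkdir -p pics; cat > h.py <<'E'
from bench import r
import numpy as np, cv2
def grab(n,save=None):
    f=r.grab_frame(n)
    if save: cv2.imwrite('pics/'+save+'.png',f['color'][:,:,::-1])
    return f
def ray(f,u,v):
    R=np.array(f['R']);t=np.array(f['t'])
    d=R.T@np.array([(u-f['cx'])/f['fx'],(v-f['cy'])/f['fy'],1]); return -R.T@t,d
def onz(f,u,v,z):
    o,d=ray(f,u,v); return o+d*(z-o[2])/d[2]
def proj(f,X):
    c=np.array(f['R'])@np.array(X)+np.array(f['t']); return f['fx']*c[0]/c[2]+f['cx'],f['fy']*c[1]/c[2]+f['cy']
E
python3 - <<'E'
from h import *
for n in('side','top'):
    f=grab(n,n+'0'); print(n,f['fx'],f['cx'],f['cy'],np.round(f['R'],3).tolist(),np.round(f['t'],3).tolist(), (-np.array(f['R']).T@np.array(f['t'])).round(3))
o=r.get_obs(); print(o)
E
```

```text
side 496.9115806568137 316.7985188294091 195.92393282256205 [[-0.915, -0.404, -0.008], [-0.263, 0.612, -0.746], [0.306, -0.68, -0.666]] [0.5, 0.173, 1.254] [0.119 0.949 0.968]
top 371.5752660019009 316.26952960016934 201.20048938132427 [[-0.027, -1.0, -0.007], [-0.995, 0.027, -0.095], [0.095, 0.005, -0.995]] [0.01, 0.531, 0.881] [ 0.445 -0.008  0.928]
{'clock': 0.1, 'joints': array([ 1.22290177,  0.47777267,  0.02231462,  1.55633946, -0.01149941,
        1.1093327 , -0.08308419]), 'qvel': array([-0.00172912, -0.00019594, -0.00023566, -0.00148365,  0.00053499,
       -0.00174285,  0.00088113]), 'tau': array([ 5.12546481e-03, -5.97754490e+01,  1.61407996e+00, -2.81949323e+01,
        1.28140449e-02,  5.09589416e-03,  3.03623290e-05]), 'tcp_pos': array([ 0.160191  , -0.65515751,  0.23039091]), 'orientation': array([-2.47049493e+00,  1.93911042e+00,  2.23701561e-03]), 'contact_force': array([ 0.62941338, -0.65856685, -0.15386487]), 'moment': array([-0.0334398 ,  0.00963669, -0.00632213]), 'grip_width': 0.08539960330280146}
```

View pics/top0.png

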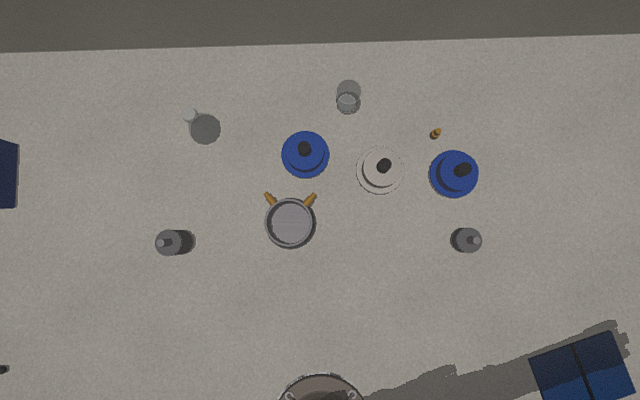

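View pics/side0.png

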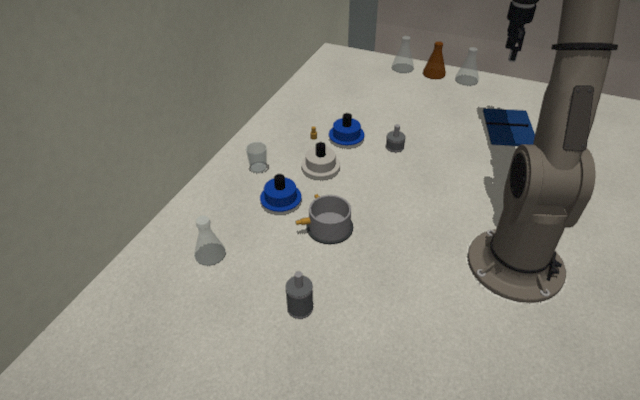

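The top view shows cylinders with stems at (467,240), on the right and looking short, and at (172,242), on the left and looking taller. The lids are white at (380,170) and blue at (305,153) and (454,173). The pot is at (290,222). In the side view these are: short cartridge (396,142), long cartridge (299,296), white lid (320,160), pot (330,218). I'll check the choice in close crops and measure.

```bash
python3 - <<'E'
from h import *
a=cv2.imread('pics/top0.png');b=cv2.imread('pics/side0.png')
c=lambda im,x,y,w=50:cv2.resize(im[y-w:y+w,x-w:x+w],(390,290*390//390),interpolation=cv2.INTER_CUBIC) if 0 else cv2.resize(im[y-w:y+w,x-w:x+w],(260,260),interpolation=cv2.INTER_CUBIC)
o=np.vstack([np.hstack([c(a,467,240,32),c(a,380,170,32),c(a,290,222,32)]),np.hstack([c(b,396,137,32),c(b,320,160,32),c(b,300,296,32)])])
cv2.imwrite('pics/crop0.png',o)
E
```

```text
(no output)
```

View pics/crop0.png

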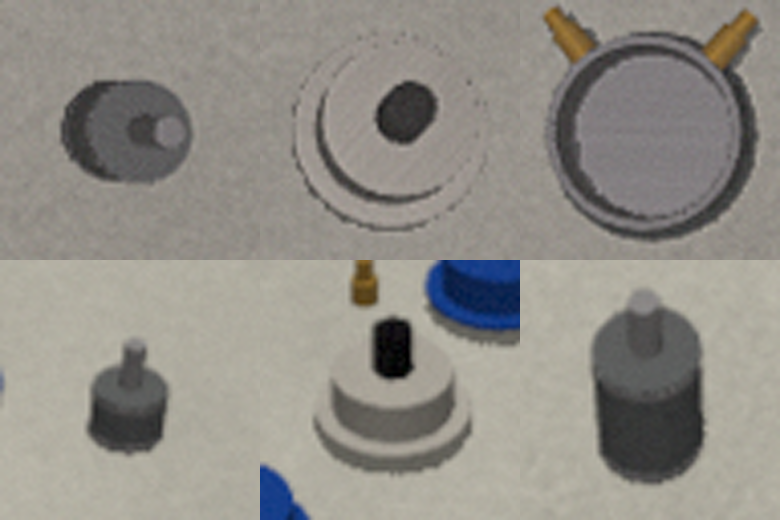

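The crops confirm the choices. The short cartridge stem top is at about (477,240) in top and (397,126) in side. The white lid's flange centre is at about (380,170). The cylinder at (299,296) in side is clearly the tall one. Next I measure.

```bash
python3 - <<'E'
from h import *
ft=grab('top');fs=grab('side')
def tri(p,q):
    o1,d1=ray(ft,*p);o2,d2=ray(fs,*q)
    A=np.stack([d1,-d2],1);s=np.linalg.lstsq(A,o2-o1,rcond=None)[0]
    a=o1+d1*s[0];b=o2+d2*s[1];return (a+b)/2,np.linalg.norm(a-b)
print('stem top tri',tri((477.1,240.2),(397,125.9)),onz(ft,477.1,240.2,.085),onz(fs,397,125.9,.085))
print('body top',onz(ft,469,240.2,.045), 'body top side', onz(fs,364+129/4.0625,105+129/4.0625,.045))
print('lid flange',onz(ft,380,170.2,.02))
print('lid knob',tri((385.7,163.4),(270+0+0+ (393-260)/4.0625+18,128+ (325-260)/4.0625)),onz(ft,385.7,163.4,.092))
# white/pot masks: ellipse by edges
for (n,f,c,rr,z) in (('pot',ft,(290,222),27,.07),):
    g=cv2.cvtColor(f['color'],cv2.COLOR_RGB2GRAY); hsv=cv2.cvtColor(f['color'],cv2.COLOR_RGB2HSV)
    y,x=c; print(g[222,255:330].tolist()); print(g[190:255,290].tolist())
# brass
hsv=cv2.cvtColor(ft['color'],cv2.COLOR_RGB2HSV)
m=((hsv[...,1]>110)&(hsv[...,0]>8)&(hsv[...,0]<30)).astype(np.uint8)
nn,_,st,ce=cv2.connectedComponentsWithStats(m)
for i in range(1,nn):
    if st[i,4]>15: print(st[i],ce[i],onz(ft,*ce[i],.04))
# inner floor
E
```

```text
stem top tri (array([ 0.42780072, -0.36551119,  0.08031295]), np.float64(0.0005077972219838474)) [ 0.42766114 -0.36363415  0.085     ] [ 0.42639126 -0.35843345  0.085     ]
body top [ 0.42733501 -0.36148308  0.045     ] body top side [ 0.42576551 -0.35623434  0.045     ]
lid flange [ 0.60446975 -0.16362543  0.02      ]
lid knob (array([ 0.60629713, -0.16517422,  0.09212101]), np.float64(0.0017231914671479152)) [ 0.6071522  -0.16494616  0.092     ]
[150, 150, 150, 150, 150, 152, 150, 145, 145, 126, 118, 105, 62, 64, 65, 70, 91, 132, 127, 123, 128, 127, 124, 126, 124, 125, 125, 124, 129, 124, 121, 121, 122, 125, 121, 126, 125, 122, 124, 126, 124, 126, 122, 128, 121, 126, 124, 124, 131, 120, 122, 128, 126, 129, 123, 110, 120, 85, 52, 65, 72, 111, 152, 150, 147, 144, 148, 148, 152, 147, 143, 147, 139, 143, 140]
[145, 145, 148, 150, 150, 147, 158, 136, 67, 120, 118, 53, 62, 92, 132, 127, 124, 123, 128, 125, 124, 126, 119, 122, 125, 127, 126, 126, 124, 129, 130, 124, 126, 126, 127, 130, 127, 123, 122, 125, 126, 122, 129, 129, 127, 130, 128, 131, 125, 128, 130, 131, 124, 107, 104, 118, 85, 63, 67, 101, 154, 146, 146, 146, 144]
[431 128  10  10  58] [435.93103448 132.34482759] [ 0.69047483 -0.30033537  0.04      ]
[264 192  12  13  77] [269.36363636 198.12987013] [0.54051591 0.10826759 0.04      ]
[303 193  13  14  83] [309.09638554 199.42168675] [0.53475875 0.01285106 0.04      ]
```

```bash
cat >> h.py <<'E'
from scipy.spatial.transform import Rotation as Ro
def delta(X):
    o=r.get_obs();R=Ro.from_rotvec(o['orientation']).as_matrix()
    d=R.T@(np.array(X)-o['tcp_pos']);print('t',round(o['clock'],2),'tcp',o['tcp_pos'].round(4),'need tool cm',(d*100).round(2),'yaw x',np.degrees(np.arctan2(R[1,0],R[0,0])).round(1),'tilt',np.degrees(np.arccos(-R[2,2])).round(2),'w',round(o['grip_width'],4),'F',o['contact_force'].round(2))
E
python3 - <<'E'
from h import *
ft=grab('top');fs=grab('side')
print('pot',onz(ft,288,222.4,.07))
# side: pot rim ellipse crop
a=ft['color'][:,:,::-1].copy();b=fs['color'][:,:,::-1].copy()
a=cv2.resize(a[180:260,240:340],(400,320),interpolation=cv2.INTER_CUBIC)
b2=cv2.resize(b[190:246,290:360],(400,320),interpolation=cv2.INTER_CUBIC)
P=onz(ft,288,222.4,.07);th=np.linspace(0,6.28,60)
for rad in(.056,.05):
  for t in th:
    X=P+rad*np.array([np.cos(t),np.sin(t),0])
    u,v=proj(ft,X);cv2.circle(a,(int((u+.5-240)*4),int((v+.5-180)*4)),1,(0,0,255),-1)
    u,v=proj(fs,X);cv2.circle(b2,(int((u+.5-290)*400/70),int((v+.5-190)*320/56)),1,(0,0,255),-1)
cv2.imwrite('pics/pot0.png',np.hstack([a,b2]))
delta((.427,-.361,.15))
E
```

```text
pot [0.47980879 0.06214152 0.07      ]
t 0.3 tcp [ 0.1603 -0.6555  0.2309] need tool cm [-22.27 -32.9    8.11] yaw x -76.3 tilt 0.04 w 0.0855 F [0.48 0.19 0.16]
```

View pics/pot0.png

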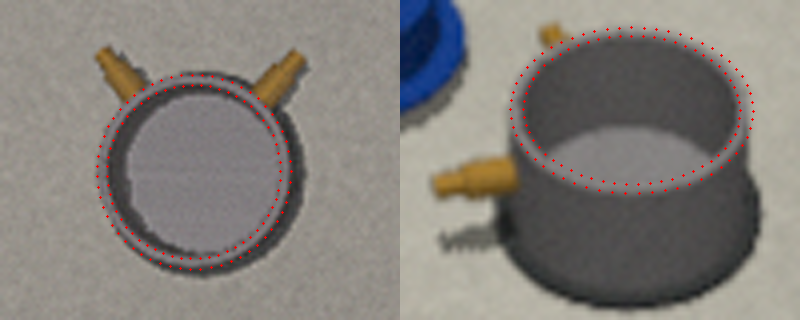

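```bash
python3 -m pendant '-2.2 -3.3 0.5 0;-2.2 -3.3 0.5 0;-2.2 -3.3 0.5 0;-2.2 -3.3 0.5 0;-2.2 -3.3 0.5 0;-2.2 -3.3 0.5 0;-2.2 -3.3 0.5 0;-2.2 -3.3 0.5 0' 0 40; python3 -c "
from h import *
delta((.427,-.361,.13))"
```

```text
clock: 0.97
tcp_pos: [0.3732, -0.4242, 0.1887]
orientation: [2.443, -1.961, 0.003]
contact_force: [0.5, -0.3, 0.2]
grip_width: 0.0853
t 0.97 tcp [ 0.3732 -0.4242  0.1887] need tool cm [-5.05 -6.65  5.79] yaw x -77.5 tilt 0.54 w 0.0853 F [ 0.48 -0.31  0.22]
```

```bash
python3 -m pendant '-1.7 -2.4 1 0;-1.7 -2.4 1 0;-1.2 -1.6 1 0;-0.5 -0.5 1.5 0;0 0 1 0;0 0 0 0'; python3 - <<'E'
from h import *
delta((.427,-.361,.056))
ft=grab('top','t1');fs=grab('side','s1')
a=cv2.imread('pics/t1.png');b=cv2.imread('pics/s1.png')
cv2.imwrite('pics/c1.png',np.hstack([cv2.resize(a[190:290,420:520],(400,400)),cv2.resize(b[60:180,336:456],(400,400))]))
E
```

```text
clock: 1.47
tcp_pos: [0.4412, -0.3455, 0.1315]
orientation: [2.465, -1.942, 0.009]
contact_force: [-1.2, 0.2, -0.2]
grip_width: 0.0854
t 1.47 tcp [ 0.4412 -0.3455  0.1315] need tool cm [1.12 1.75 7.56] yaw x -76.5 tilt 0.37 w 0.0854 F [-1.18  0.18 -0.17]
```

View pics/c1.png

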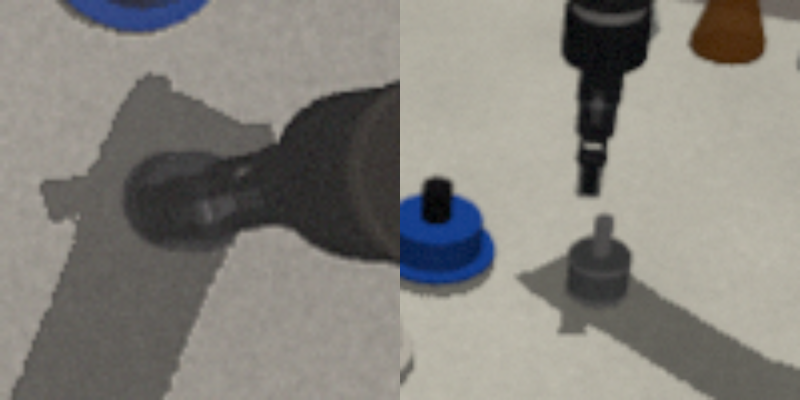

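The gripper is above the short cartridge but overshot by about 2 cm. In the side crop the fingers are left of the stem at (602,235). I'll correct sideways first, then descend.

```bash
python3 -m pendant '1.1 1.7 0 0;0 0 0 0;0 0 0 0'; python3 -c "
from h import *
delta((.427,-.361,.056))"
```

```text
clock: 1.82
tcp_pos: [0.4258, -0.3661, 0.1355]
orientation: [2.457, -1.95, 0.017]
contact_force: [-0.0, 0.5, 0.1]
grip_width: 0.0851
t 1.82 tcp [ 0.4258 -0.3661  0.1355] need tool cm [-0.56 -0.21  7.94] yaw x -76.9 tilt 0.68 w 0.0851 F [-0.03  0.47  0.09]
```

```bash
python3 -m pendant '-0.5 -0.2 2.5 0;0 0 2.5 0;0 0 1.5 0;0 0 0 0;0 0 0 0'; python3 -c "
from h import *
delta((.427,-.361,.056))"
```

```text
clock: 2.23
tcp_pos: [0.4267, -0.3696, 0.0738]
orientation: [2.444, -1.962, 0.034]
contact_force: [-0.4, -0.5, -0.5]
grip_width: 0.0852
t 2.23 tcp [ 0.4267 -0.3696  0.0738] need tool cm [-0.87 -0.2   1.76] yaw x -77.5 tilt 1.31 w 0.0852 F [-0.43 -0.46 -0.51]
```

```bash
python3 -m pendant '-1 -0.2 0.8 0;0 0 0.6 0;0 0 0 0;0 0 0 0'; python3 -c "
from h import *
delta((.427,-.361,.056))"
```

```text
clock: 2.57
tcp_pos: [0.4279, -0.3605, 0.0618]
orientation: [2.442, -1.965, 0.042]
contact_force: [0.6, -0.4, 0.1]
grip_width: 0.0854
t 2.57 tcp [ 0.4279 -0.3605  0.0618] need tool cm [0.01 0.1  0.58] yaw x -77.6 tilt 1.57 w 0.0854 F [ 0.59 -0.36  0.08]
```

```bash
python3 -m pendant '0 0.1 0.5 0;0 0 0 0;0 0 0 0'; python3 -m pendant '0 0 0 0;0 0 0 0;0 0 0 0;0 0 0 0;0 0 0 0;0 0 0 0;0 0 0 0;0 0 0 0' 255 60; python3 - <<'E'
from h import *
delta((.427,-.361,.056))
ft=grab('top','t2');fs=grab('side','s2')
a=cv2.imread('pics/t2.png');b=cv2.imread('pics/s2.png')
cv2.imwrite('pics/c2.png',np.hstack([cv2.resize(a[190:290,420:520],(400,400)),cv2.resize(b[60:180,336:456],(400,400))]))
E
```

```text
clock: 2.82
tcp_pos: [0.4278, -0.3613, 0.0575]
orientation: [2.442, -1.964, 0.045]
contact_force: [-0.3, 0.6, 0.9]
grip_width: 0.0854
clock: 3.48
tcp_pos: [0.428, -0.3614, 0.0583]
orientation: [2.442, -1.965, 0.046]
contact_force: [-0.5, -0.3, 0.3]
grip_width: 0.016
t 3.48 tcp [ 0.428  -0.3614  0.0583] need tool cm [-0.07  0.09  0.23] yaw x -77.6 tilt 1.71 w 0.016 F [-0.52 -0.34  0.28]
```

View pics/c2.png

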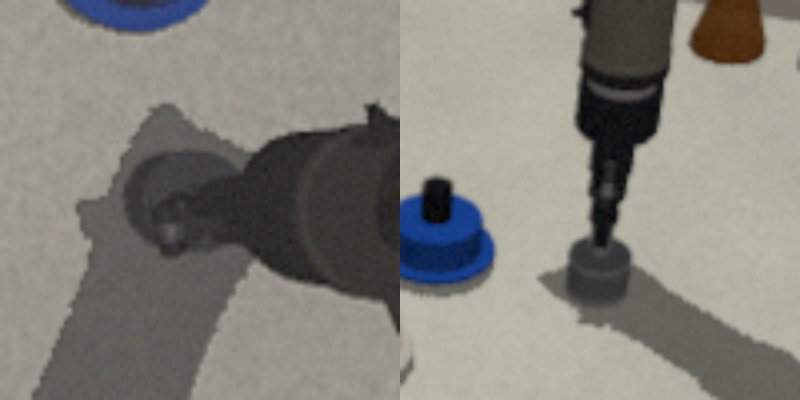

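```bash
python3 -m pendant '0 0 0 0;0 0 0 0'; python3 -m pendant '0 0 -1 0;0 0 -1 0;0 0 -1 0;0 0 0 0;0 0 0 0'; python3 - <<'E'
from h import *
delta((.427,-.361,.056))
ft=grab('top','t3');fs=grab('side','s3')
a=cv2.imread('pics/t3.png');b=cv2.imread('pics/s3.png')
cv2.imwrite('pics/c3.png',np.hstack([cv2.resize(a[190:290,420:520],(400,400)),cv2.resize(b[60:180,336:456],(400,400))]))
E
```

```text
clock: 3.75
tcp_pos: [0.428, -0.3614, 0.0583]
orientation: [2.442, -1.965, 0.045]
contact_force: [0.0, 1.9, 2.0]
grip_width: 0.0163
clock: 4.17
tcp_pos: [0.4267, -0.3606, 0.0909]
orientation: [2.442, -1.965, 0.044]
contact_force: [-0.5, 0.5, -3.0]
grip_width: 0.0163
t 4.17 tcp [ 0.4267 -0.3606  0.0909] need tool cm [-0.04  0.02  3.49] yaw x -77.7 tilt 1.66 w 0.0163 F [-0.46  0.55 -2.99]
```

View pics/c3.png

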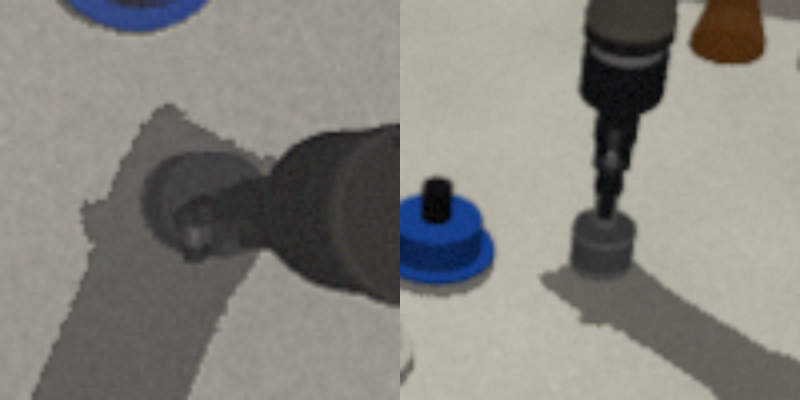

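```bash
python3 -m pendant '0 0 -1.5 0;0 0 -2 0;0 0 -2 0;0 0 -2 0;0 0 -1 0;0 0 0 0'; python3 -m pendant '-1 -0.3 0 0;-2 -0.7 0 0;-2 -0.7 0 0;-2 -0.7 0 0;-2 -0.7 0 0;-2 -0.7 0 0;-2 -0.7 0 0;-2 -0.7 0 0'; python3 -c "
from h import *
delta((.48,.0615,.18))"
```

```text
clock: 4.77
tcp_pos: [0.4229, -0.3569, 0.1752]
orientation: [2.442, -1.964, 0.031]
contact_force: [0.7, 0.9, -3.3]
grip_width: 0.0162
clock: 5.43
tcp_pos: [0.4359, -0.1914, 0.1625]
orientation: [2.43, -1.971, 0.012]
contact_force: [0.2, -0.6, -2.0]
grip_width: 0.0159
t 5.43 tcp [ 0.4359 -0.1914  0.1625] need tool cm [-23.81  -9.52  -2.12] yaw x -78.1 tilt 0.83 w 0.0159 F [ 0.16 -0.59 -2.05]
```

```bash
python3 -m pendant '-2.2 -0.9 -0.5 0;-2.2 -0.9 -0.5 0;-2.2 -0.9 -0.5 0;-2.2 -0.9 -0.4 0;-2.2 -0.9 -0.4 0;-2.2 -0.9 -0.3 0;-2.2 -0.9 -0.3 0;-2 -0.8 -0.3 0';python3 -c "
from h import *
delta((.48,.0615,.18))"
```

```text
clock: 6.1
tcp_pos: [0.4591, 0.01, 0.1809]
orientation: [2.427, -1.96, -0.017]
contact_force: [-0.1, -0.1, -2.4]
grip_width: 0.0163
t 6.1 tcp [0.4591 0.01   0.1809] need tool cm [-4.6  -3.13 -0.01] yaw x -77.8 tilt 1.4 w 0.0163 F [-0.08 -0.1  -2.41]
```

```bash
python3 -m pendant '-1.5 -1 0 0;-1 -1 0 0;-0.4 -0.4 0 0;0 0 0 0;0 0 0 0';python3 - <<'E'
from h import *
delta((.48,.0615,.18))
ft=grab('top','t4');fs=grab('side','s4')
a=cv2.imread('pics/t4.png');b=cv2.imread('pics/s4.png')
cv2.imwrite('pics/c4.png',np.hstack([cv2.resize(a[170:270,240:340],(400,400)),cv2.resize(b[120:260,260:400],(400,400))]))
E
```

```text
clock: 6.52
tcp_pos: [0.4716, 0.0534, 0.1747]
orientation: [2.436, -1.942, -0.029]
contact_force: [-0.0, 0.1, -1.7]
grip_width: 0.0159
t 6.52 tcp [0.4716 0.0534 0.1747] need tool cm [-0.6  -0.98 -0.56] yaw x -77.1 tilt 1.84 w 0.0159 F [-0.04  0.05 -1.66]
```

View pics/c4.png

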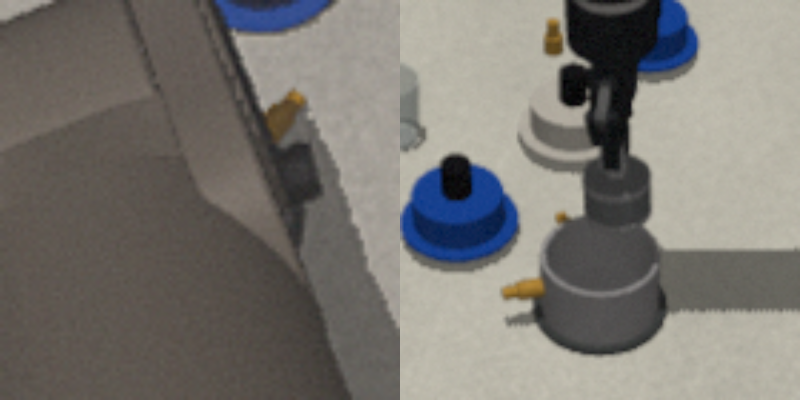

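```bash
python3 - <<'E'
from h import *
fs=grab('side')
print('cart',onz(fs,335.4,181,.1614))
b=fs['color'][:,:,::-1]; cv2.imwrite('pics/c5.png',cv2.resize(b[165:245,285:385],(800,600*64//60)[:2] if 0 else (750,600),interpolation=cv2.INTER_CUBIC))
P=np.array([.4805,.0625,.07]);print(proj(fs,P))
E
```

```text
cart [0.46971964 0.05385703 0.1614    ]
(np.float64(329.8075521363252), np.float64(208.42771150629133))
```

View pics/c5.png

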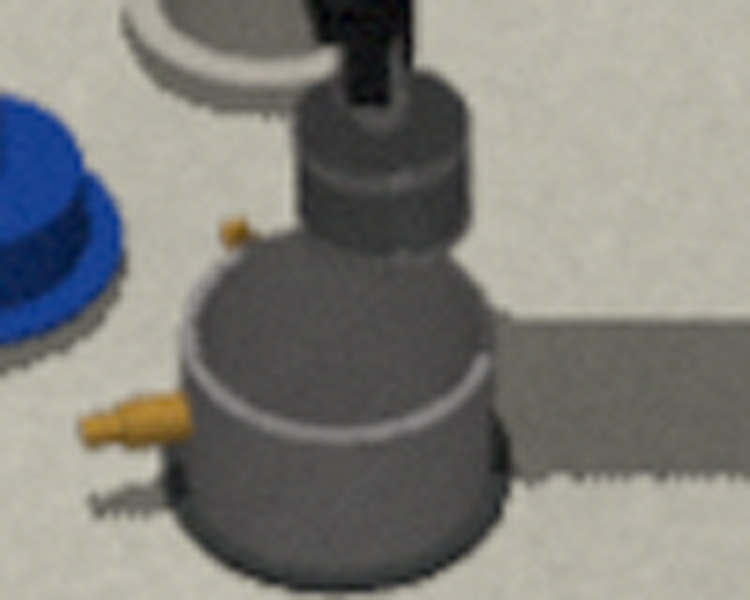

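```bash
python3 -m pendant '-0.5 -0.8 0 0;-0.1 -0.4 0 0;0 0 0 0;0 0 0 0';python3 -m pendant '0 0 1 0;0 0 1 0;0 0 0 0;0 0 0 0'; python3 - <<'E'
from h import *
delta((.482,.0615,.068))
E
```

```text
clock: 7.0
tcp_pos: [0.4833, 0.0588, 0.1749]
orientation: [2.429, -1.951, -0.027]
contact_force: [-0.5, -0.3, -2.7]
grip_width: 0.0164
clock: 7.33
tcp_pos: [0.4826, 0.058, 0.1526]
orientation: [2.428, -1.952, -0.026]
contact_force: [-0.7, 0.2, -1.6]
grip_width: 0.0163
t 7.33 tcp [0.4826 0.058  0.1526] need tool cm [-0.38 -0.28  8.46] yaw x -77.6 tilt 1.79 w 0.0163 F [-0.68  0.16 -1.64]
```

```bash
python3 -m pendant '-0.3 0 1 0;0 0 1.2 0;0 0 1.2 0;0 0 1.2 0;0 0 0 0;0 0 0 0'; python3 - <<'E'
from h import *
delta((.482,.0615,.068))
fs=grab('side','s6')
b=fs['color'][:,:,::-1]; cv2.imwrite('pics/c6.png',cv2.resize(b[165:245,285:385],(750,600),interpolation=cv2.INTER_CUBIC))
E
```

```text
clock: 7.83
tcp_pos: [0.4796, 0.0615, 0.1024]
orientation: [2.428, -1.951, -0.028]
contact_force: [1.1, -0.5, -2.3]
grip_width: 0.016
t 7.83 tcp [0.4796 0.0615 0.1024] need tool cm [ 0.04 -0.34  3.43] yaw x -77.6 tilt 1.83 w 0.016 F [ 1.06 -0.45 -2.29]
```

View pics/c6.png

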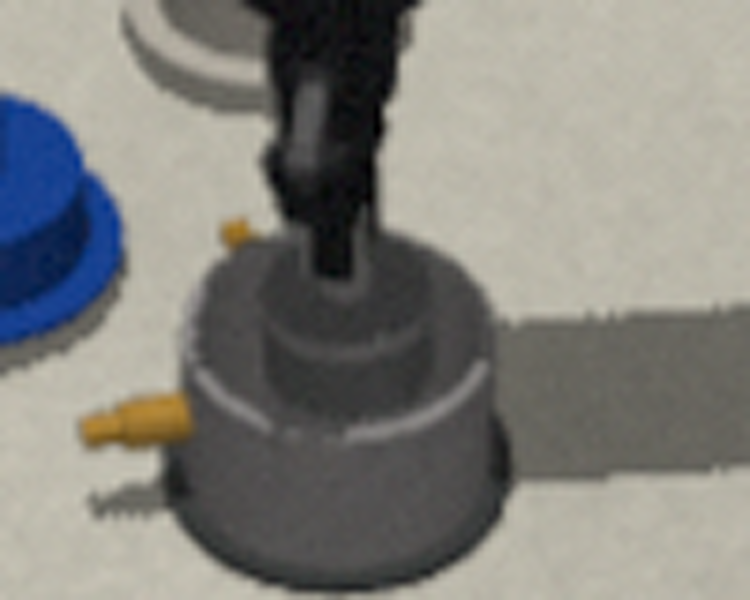

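The cartridge is entering the mouth, with its body centred at about x 347 in the crop against 340 for the pot, so it's well centred. I'll continue down gently.

```bash
python3 -m pendant '0 -0.2 1 0;0 0 1 0;0 0 0.5 0;0 0 0 0;0 0 0 0'; python3 - <<'E'
from h import *
delta((.482,.0615,.066))
E
```

```text
clock: 8.3
tcp_pos: [0.4821, 0.0621, 0.0761]
orientation: [2.43, -1.953, -0.025]
contact_force: [-0.2, 0.7, -1.3]
grip_width: 0.016
t 8.3 tcp [0.4821 0.0621 0.0761] need tool cm [ 0.05 -0.    1.01] yaw x -77.6 tilt 1.67 w 0.016 F [-0.18  0.74 -1.28]
```

```bash
python3 -m pendant '0 0 0.5 0;0 0 0.2 0;0 0 0 0'; python3 -m pendant '0 0 0.2 0;0 0 0 0';python3 -m pendant '0 0 0.2 0;0 0 0 0'
```

```text
clock: 8.55
tcp_pos: [0.4823, 0.0621, 0.0688]
orientation: [2.43, -1.953, -0.024]
contact_force: [0.8, 0.7, -2.0]
grip_width: 0.0159
clock: 8.72
tcp_pos: [0.4825, 0.0622, 0.0672]
orientation: [2.43, -1.954, -0.023]
contact_force: [-0.2, 0.9, -1.7]
grip_width: 0.0161
clock: 8.88
tcp_pos: [0.4827, 0.0625, 0.0674]
orientation: [2.43, -1.953, -0.022]
contact_force: [0.1, -0.5, -1.9]
grip_width: 0.0162
```

```bash
python3 -m pendant '0 0 0.3 0;0 0 0.2 0';python3 -m pendant '0 0 0.3 0;0 0 0 0'
```

```text
clock: 9.05
tcp_pos: [0.4829, 0.0627, 0.0667]
orientation: [2.429, -1.953, -0.019]
contact_force: [-10.2, -1.6, 29.4]
grip_width: 0.016
clock: 9.22
tcp_pos: [0.4833, 0.0629, 0.0678]
orientation: [2.428, -1.953, -0.015]
contact_force: [-0.6, 0.1, -2.1]
grip_width: 0.0161
```

```bash
python3 -m pendant '0 0 0 0;0 0 0 0;0 0 0 0;0 0 0 0' 140; python3 -m pendant '0 0 -1 0;0 0 -2 0;0 0 -2 0;0 0 -2 0;0 0 -2 0;0 0 -1 0;0 0 0 0;0 0 0 0'; python3 - <<'E'
from h import *
delta((.605,-.1645,.17))
fs=grab('side','s7')
b=fs['color'][:,:,::-1]; cv2.imwrite('pics/c7.png',cv2.resize(b[165:245,285:385],(750,600),interpolation=cv2.INTER_CUBIC))
E
```

```text
clock: 9.55
tcp_pos: [0.4848, 0.0633, 0.0685]
orientation: [2.431, -1.955, -0.012]
contact_force: [-0.9, 0.9, -0.7]
grip_width: 0.0387
clock: 10.22
tcp_pos: [0.4859, 0.0646, 0.1743]
orientation: [2.429, -1.953, -0.017]
contact_force: [0.4, 0.8, -0.3]
grip_width: 0.0386
t 10.22 tcp [0.4859 0.0646 0.1743] need tool cm [24.93 -6.73  0.42] yaw x -77.6 tilt 1.52 w 0.0386 F [ 0.43  0.79 -0.27]
```

View pics/c7.png

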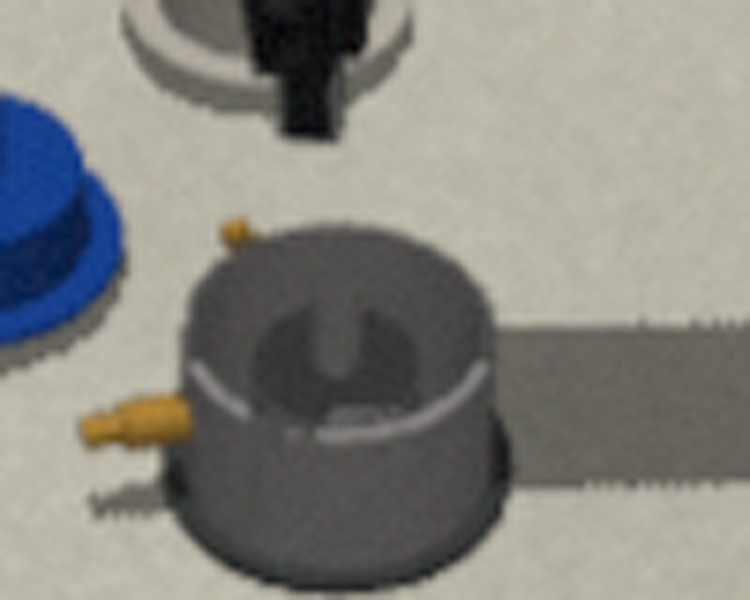

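The cartridge stands upright in the pot, stem at crop (338,300), roughly on the axis. Now the lid.

```bash
python3 -m pendant '2.5 -0.7 0 0;2.5 -0.7 0 0;2.5 -0.7 0 0;2.5 -0.7 0 0;2.5 -0.7 0 0;2.5 -0.7 0 0;2.5 -0.7 0 0;2 -0.5 0 0' 0; python3 -m pendant '1.5 -0.4 0 0;1 0 0 0;0 0 0 0;0 0 0 0'; python3 -c "
from h import *
delta((.605,-.1645,.12))"
```

```text
clock: 10.93
tcp_pos: [0.5785, -0.1149, 0.1646]
orientation: [2.437, -1.932, -0.038]
contact_force: [1.2, 0.2, 0.1]
grip_width: 0.0856
clock: 11.27
tcp_pos: [0.5871, -0.1442, 0.1597]
orientation: [2.428, -1.937, -0.046]
contact_force: [-0.7, 1.0, -1.0]
grip_width: 0.0853
t 11.27 tcp [ 0.5871 -0.1442  0.1597] need tool cm [ 2.38 -1.48  3.91] yaw x -77.2 tilt 2.67 w 0.0853 F [-0.69  1.03 -1.01]
```

```bash
python3 -m pendant '1.6 -1 0 0;0.8 -0.5 0 0;0 0 0 0;0 0 0 0'; python3 - <<'E'
from h import *
delta((.605,-.1645,.065))
ft=grab('top','t8');fs=grab('side','s8')
a=cv2.imread('pics/t8.png');b=cv2.imread('pics/s8.png')
cv2.imwrite('pics/c8.png',np.hstack([cv2.resize(a[180:260,240:340],(400,320),interpolation=cv2.INTER_CUBIC),cv2.resize(b[100:196,270:390],(400,320),interpolation=cv2.INTER_CUBIC)]))
E
```

```text
clock: 11.6
tcp_pos: [0.6058, -0.1589, 0.1583]
orientation: [2.434, -1.93, -0.053]
contact_force: [-0.6, 0.7, 0.7]
grip_width: 0.0853
t 11.6 tcp [ 0.6058 -0.1589  0.1583] need tool cm [ 0.57 -0.25  9.32] yaw x -76.8 tilt 2.81 w 0.0853 F [-0.6   0.75  0.65]
```

View pics/c8.png

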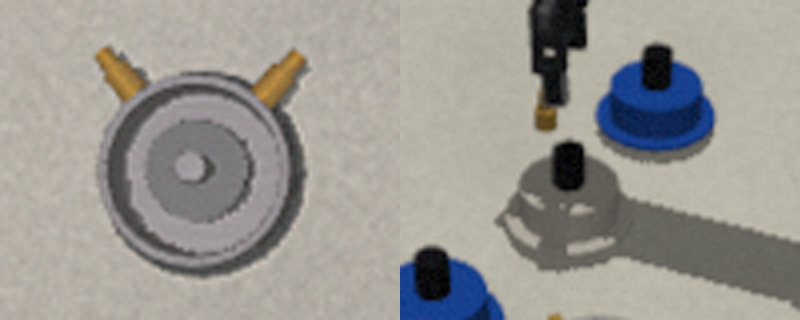

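The top crop shows the cartridge centred in the pot: body centre (198,171) against pot (196,171). Next, the descent to the knob.

```bash
python3 -m pendant '0.5 -0.1 1.5 0;0 0 2 0;0 0 1.5 0;0 0 0 0;0 0 0 0'; python3 - <<'E'
from h import *
delta((.605,-.1645,.065))
fs=grab('side','s9')
b=cv2.imread('pics/s9.png')
o=r.get_obs()
P=lambda p:(np.array([p[0]-270+.5,p[1]-100+.5])*5).astype(int)
im=cv2.resize(b[100:196,270:390],(600,480),interpolation=cv2.INTER_CUBIC)
for X,c in((o['tcp_pos'],(0,0,255)),((.605,-.1645,.092),(0,255,0))): cv2.circle(im,tuple(int(v) for v in P(proj(fs,X))),3,c,-1)
cv2.imwrite('pics/c9.png',im)
E
```

```text
clock: 12.12
tcp_pos: [0.6051, -0.1595, 0.1093]
orientation: [2.441, -1.925, -0.05]
contact_force: [-0.9, -0.1, 0.4]
grip_width: 0.0853
t 12.12 tcp [ 0.6051 -0.1595  0.1093] need tool cm [ 0.51 -0.08  4.43] yaw x -76.5 tilt 2.64 w 0.0853 F [-0.88 -0.1   0.4 ]
```

View pics/c9.png

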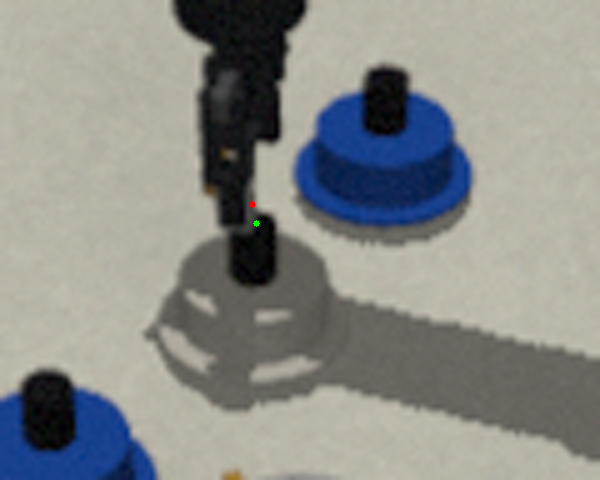

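```bash
python3 -m pendant '0.5 -0.1 1 0;0 0 1.5 0;0 0 1 0;0 0 0.3 0;0 0 0 0;0 0 0 0'; python3 -c "
from h import *
delta((.605,-.1645,.06))"
```

```text
clock: 12.67
tcp_pos: [0.6083, -0.1651, 0.0728]
orientation: [2.443, -1.926, -0.041]
contact_force: [0.0, 0.1, 1.2]
grip_width: 0.0851
t 12.67 tcp [ 0.6083 -0.1651  0.0728] need tool cm [-0.14  0.26  1.29] yaw x -76.5 tilt 2.29 w 0.0851 F [0.01 0.08 1.18]
```

```bash
python3 -m pendant '-0.1 0.3 0.8 0;0 0 0.4 0;0 0 0 0;0 0 0 0'; python3 -m pendant '0 0 0 0;0 0 0 0;0 0 0 0;0 0 0 0;0 0 0 0;0 0 0 0;0 0 0 0;0 0 0 0' 255 70; python3 -c "
from h import *
delta((.605,-.1645,.06))"
```

```text
clock: 13.0
tcp_pos: [0.6053, -0.1652, 0.0612]
orientation: [2.444, -1.927, -0.038]
contact_force: [-0.8, -0.2, -0.9]
grip_width: 0.0856
clock: 13.67
tcp_pos: [0.6059, -0.165, 0.0622]
orientation: [2.445, -1.927, -0.036]
contact_force: [-0.8, -0.1, 0.4]
grip_width: 0.0285
t 13.67 tcp [ 0.6059 -0.165   0.0622] need tool cm [-0.07  0.07  0.22] yaw x -76.5 tilt 2.1 w 0.0285 F [-0.83 -0.09  0.39]
```

```bash
python3 -m pendant '0 0 -1 0;0 0 -2 0;0 0 -2.5 0;0 0 -2.5 0;0 0 -2.5 0;0 0 -2.5 0;0 0 -1 0;0 0 0 0'; python3 - <<'E'
from h import *
delta((.48,.0615,.2))
ft=grab('top','t10');fs=grab('side','s10')
a=cv2.imread('pics/t10.png');b=cv2.imread('pics/s10.png')
cv2.imwrite('pics/c10.png',np.hstack([cv2.resize(a[110:206,320:440],(400,320),interpolation=cv2.INTER_CUBIC),cv2.resize(b[60:186,270:428],(400,320),interpolation=cv2.INTER_CUBIC)]))
E
```

```text
clock: 14.33
tcp_pos: [0.6067, -0.1633, 0.2061]
orientation: [2.441, -1.923, -0.053]
contact_force: [0.5, 0.7, -3.0]
grip_width: 0.028
t 14.33 tcp [ 0.6067 -0.1633  0.2061] need tool cm [-24.81   7.01   1.09] yaw x -76.5 tilt 2.74 w 0.028 F [ 0.54  0.71 -2.99]
```

View pics/c10.png

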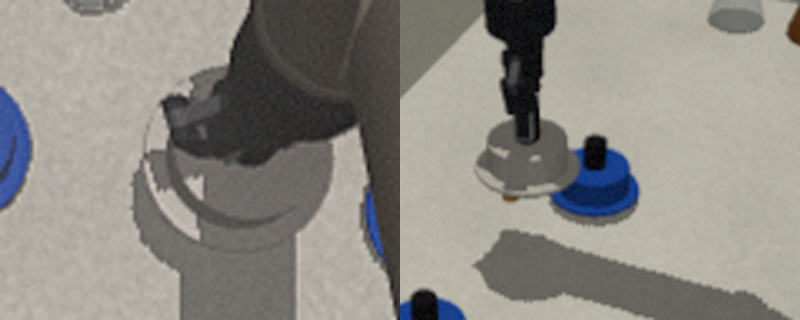

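The white lid is held level and clear of the blue ones. Now carrying it to the pot.

```bash
python3 -m pendant '-1 0.3 0 0;-2 0.6 -0.2 0;-2.2 0.6 -0.2 0;-2.2 0.6 -0.2 0;-2.2 0.6 -0.2 0;-2.2 0.6 -0.2 0;-2.2 0.6 -0.2 0;-2.2 0.6 -0.2 0'; python3 -m pendant '-2 0.6 -0.1 0;-2 0.6 0 0;-1.5 0.4 0 0;-0.8 0.2 0 0;0 0 0 0;0 0 0 0'; python3 -c "
from h import *
delta((.48,.0615,.19))"
```

```text
clock: 15.1
tcp_pos: [0.5099, -0.0123, 0.2056]
orientation: [2.418, -1.92, -0.092]
contact_force: [0.3, 0.4, -3.2]
grip_width: 0.0284
clock: 15.6
tcp_pos: [0.4645, 0.0543, 0.2008]
orientation: [2.42, -1.898, -0.113]
contact_force: [0.3, -0.9, -3.7]
grip_width: 0.0283
t 15.6 tcp [0.4645 0.0543 0.2008] need tool cm [-0.31 -1.78  0.92] yaw x -76.3 tilt 5.58 w 0.0283 F [ 0.31 -0.95 -3.74]
```

```bash
python3 -m pendant '-0.2 -1 0 0;0 -0.6 0 0;0 0 0 0;0 0 0 0'; python3 - <<'E'
from h import *
delta((.48,.0615,.19))
fs=grab('side','s11');b=cv2.imread('pics/s11.png')
cv2.imwrite('pics/c11.png',cv2.resize(b[120:250,250:412],(750,600),interpolation=cv2.INTER_CUBIC))
print(Ro.from_rotvec(r.get_obs()['orientation']).as_matrix()[:,2])
E
```

```text
clock: 15.93
tcp_pos: [0.4822, 0.0574, 0.1977]
orientation: [2.414, -1.903, -0.113]
contact_force: [0.1, 0.4, -3.2]
grip_width: 0.0283
t 15.93 tcp [0.4822 0.0574 0.1977] need tool cm [-0.44  0.04  0.79] yaw x -76.6 tilt 5.65 w 0.0283 F [ 0.1   0.37 -3.19]
[-0.0980619  -0.0059163  -0.99516273]
```

View pics/c11.png

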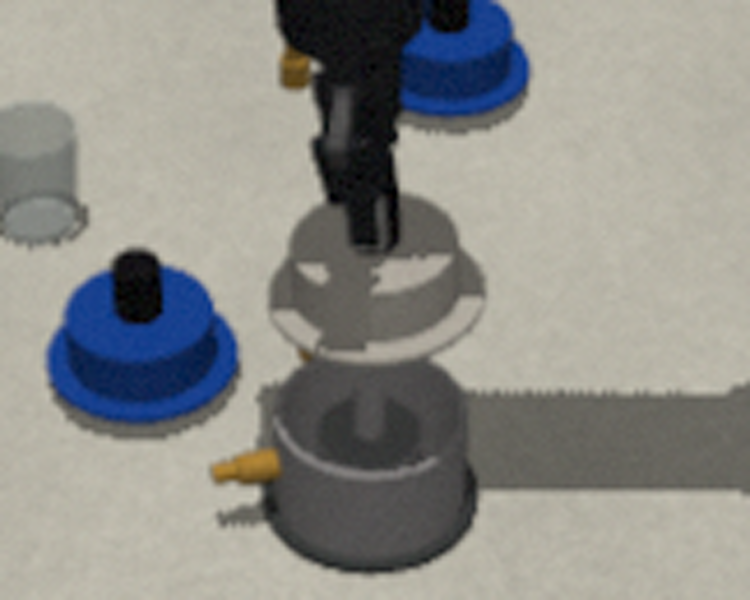

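```bash
python3 -m pendant '-0.4 0 0.6 0;0 0 1 0;0 0 1 0;0 0 1 0;0 0 0 0;0 0 0 0'; python3 - <<'E'
from h import *
delta((.4835,.0615,.118))
fs=grab('side','s12');b=cv2.imread('pics/s12.png')
cv2.imwrite('pics/c12.png',cv2.resize(b[120:250,250:412],(750,600),interpolation=cv2.INTER_CUBIC))
print(Ro.from_rotvec(r.get_obs()['orientation']).as_matrix()[:,2])
E
```

```text
clock: 16.48
tcp_pos: [0.4767, 0.06, 0.1572]
orientation: [2.411, -1.905, -0.115]
contact_force: [0.4, -0.2, -3.3]
grip_width: 0.0285
t 16.48 tcp [0.4767 0.06   0.1572] need tool cm [ 0.07 -1.08  3.83] yaw x -76.7 tilt 5.74 w 0.0285 F [ 0.42 -0.16 -3.32]
[-0.10038054 -0.00634345 -0.9949289 ]
```

View pics/c12.png

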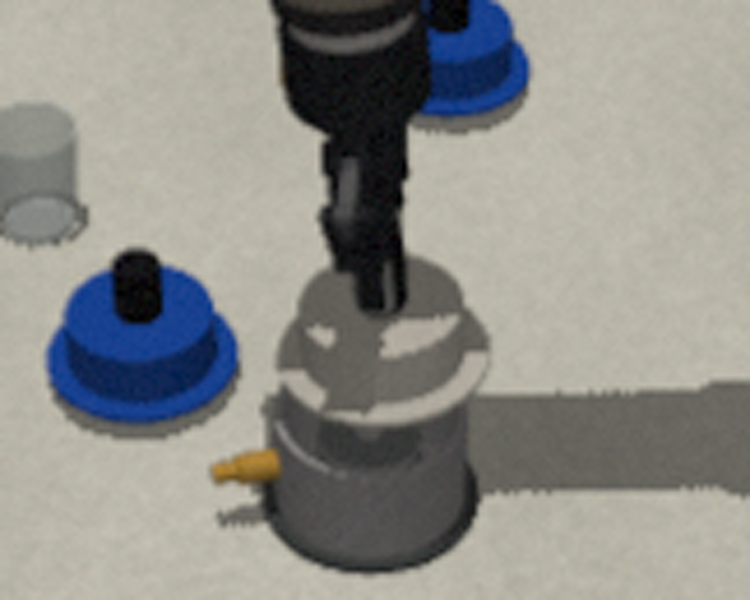

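```bash
python3 -m pendant '0 -0.7 0 0;0 -0.3 0 0;0 0 0 0;0 0 0 0'; python3 - <<'E'
from h import *
delta((.4835,.0615,.118))
E
python3 -m pendant '0 0 0.8 0;0 -0.1 0.8 0;0 0 0 0;0 0 0 0'; python3 - <<'E'
from h import *
delta((.4835,.0615,.118))
fs=grab('side','s13');b=cv2.imread('pics/s13.png')
cv2.imwrite('pics/c13.png',cv2.resize(b[120:250,250:412],(750,600),interpolation=cv2.INTER_CUBIC))
E
```

```text
clock: 16.87
tcp_pos: [0.4882, 0.0626, 0.1569]
orientation: [2.411, -1.906, -0.113]
contact_force: [0.6, -0.3, -3.7]
grip_width: 0.0278
t 16.87 tcp [0.4882 0.0626 0.1569] need tool cm [0.06 0.1  3.92] yaw x -76.7 tilt 5.65 w 0.0278 F [ 0.61 -0.29 -3.7 ]
clock: 17.2
tcp_pos: [0.4881, 0.0628, 0.1397]
orientation: [2.412, -1.907, -0.112]
contact_force: [0.7, -0.3, -2.5]
grip_width: 0.0285
t 17.2 tcp [0.4881 0.0628 0.1397] need tool cm [0.06 0.27 2.2 ] yaw x -76.7 tilt 5.58 w 0.0285 F [ 0.72 -0.27 -2.51]
```

View pics/c13.png

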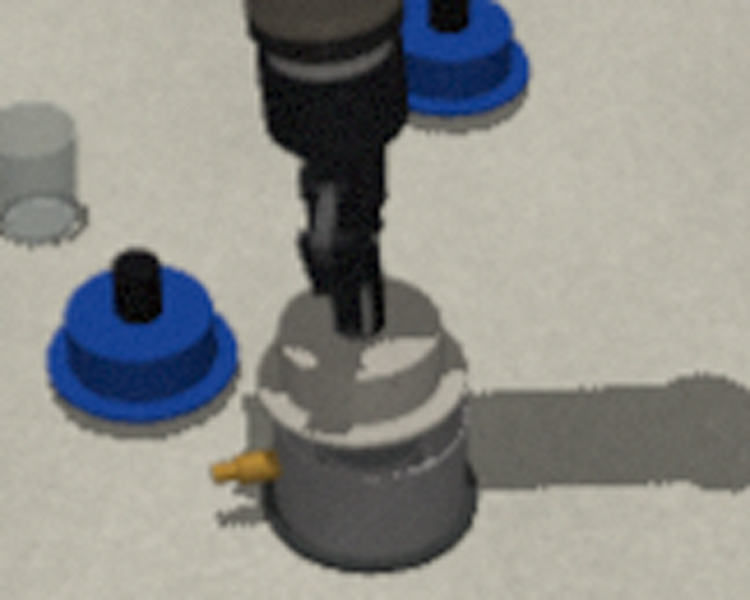

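```bash
python3 -m pendant '0 0.3 0.4 0;0 0 0.6 0;0 0 0 0;0 0 0 0'; python3 - <<'E'
from h import *
delta((.4835,.0615,.118))
fs=grab('side','s14');b=cv2.imread('pics/s14.png')
cv2.imwrite('pics/c14.png',cv2.resize(b[120:250,250:412],(750,600),interpolation=cv2.INTER_CUBIC))
E
```

```text
clock: 17.58
tcp_pos: [0.4834, 0.0619, 0.129]
orientation: [2.412, -1.907, -0.112]
contact_force: [0.6, 0.2, -3.1]
grip_width: 0.0281
t 17.58 tcp [0.4834 0.0619 0.129 ] need tool cm [ 0.06 -0.11  1.09] yaw x -76.7 tilt 5.61 w 0.0281 F [ 0.6   0.16 -3.08]
```

View pics/c14.png

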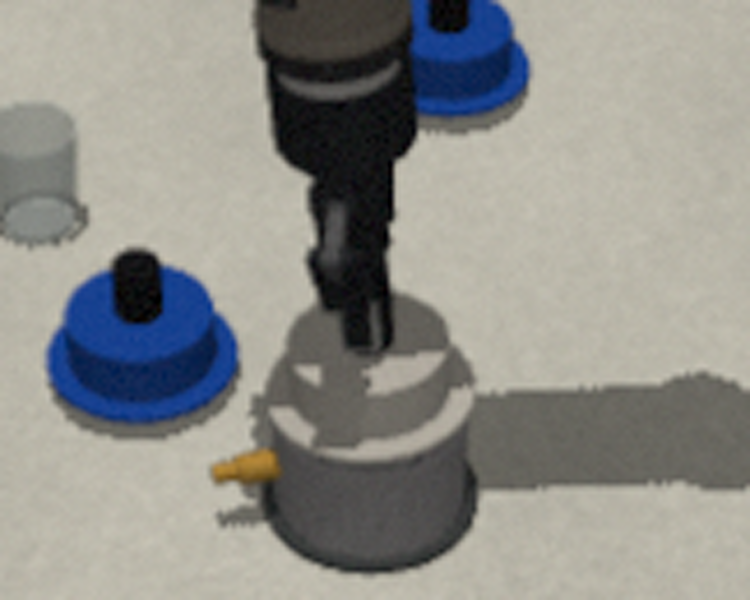

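The flange now spans 264–475 in the crop and the pot 268–477, so the lid is aligned. I'll lower the last centimetre in small steps until contact.

```bash
python3 -m pendant '0 -0.1 0.4 0;0 0 0.2 0;0 0 0 0'; python3 -m pendant '0 0 0.2 0;0 0 0 0';python3 -m pendant '0 0 0.2 0;0 0 0 0'; python3 -c "
from h import *
delta((.4835,.0615,.118))"
```

```text
clock: 17.88
tcp_pos: [0.4841, 0.0621, 0.1226]
orientation: [2.412, -1.907, -0.111]
contact_force: [-0.3, 0.4, -3.4]
grip_width: 0.0283
clock: 18.05
tcp_pos: [0.4842, 0.0623, 0.121]
orientation: [2.412, -1.907, -0.111]
contact_force: [-0.6, -0.6, 0.4]
grip_width: 0.028
clock: 18.22
tcp_pos: [0.4843, 0.0623, 0.121]
orientation: [2.412, -1.907, -0.109]
contact_force: [1.6, -0.6, -1.5]
grip_width: 0.0282
t 18.22 tcp [0.4843 0.0623 0.121 ] need tool cm [0.07 0.07 0.3 ] yaw x -76.7 tilt 5.51 w 0.0282 F [ 1.57 -0.6  -1.54]
```

```bash
python3 -m pendant '0 0 0.3 0;0 0 0.3 0'; python3 -m pendant '0 0 0.1 0;0 0 0 0;0 0 0 0;0 0 0 0;0 0 0 0;0 0 0 0' 0; python3 - <<'E'
from h import *
delta((.4835,.0615,.118))
fs=grab('side','s15');b=cv2.imread('pics/s15.png')
cv2.imwrite('pics/c15.png',cv2.resize(b[120:250,250:412],(750,600),interpolation=cv2.INTER_CUBIC))
E
```

```text
clock: 18.38
tcp_pos: [0.4829, 0.0629, 0.1186]
orientation: [2.41, -1.906, -0.11]
contact_force: [-13.0, -0.4, 30.8]
grip_width: 0.0281
clock: 18.88
tcp_pos: [0.4848, 0.0637, 0.119]
orientation: [2.414, -1.908, -0.106]
contact_force: [-0.8, -0.8, -0.8]
grip_width: 0.0856
t 18.88 tcp [0.4848 0.0637 0.119 ] need tool cm [0.19 0.16 0.12] yaw x -76.7 tilt 5.33 w 0.0856 F [-0.83 -0.76 -0.77]
```

View pics/c15.png

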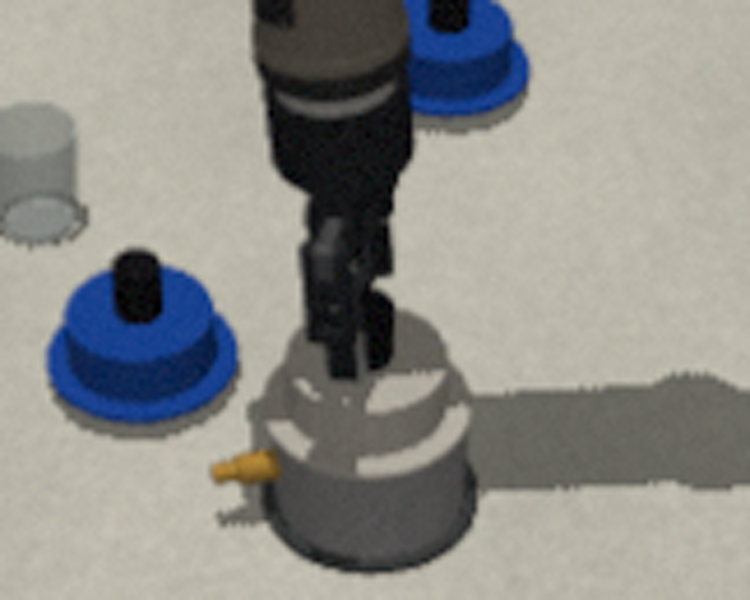

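Released, and the lid appears seated. The fingers straddle the knob with clearance. I'll go straight up, then away so the top camera sees the pot.

```bash
python3 -m pendant '0 0 -1 0;0 -0.1 -1.5 0;0 -0.2 -2 0;0 -0.2 -2 0;0 0 -2 0;0 0 -1 0;0 0 0 0;0 0 0 0'; python3 -m pendant '2 0 0 0;3 0 0 0;3 0 0 0;3 0 0 0;3 0 0 0;3 0 0 0;3 0 0 0;2 0 0 0'; python3 -m pendant '0 0 0 0;0 0 0 0;0 0 0 0;0 0 0 0';  python3 - <<'E'
from h import *
ft=grab('top','t16');fs=grab('side','s16')
a=cv2.imread('pics/t16.png');b=cv2.imread('pics/s16.png')
A=cv2.resize(a[180:260,240:340],(400,320),interpolation=cv2.INTER_CUBIC);B=cv2.resize(b[170:250,280:380],(400,320),interpolation=cv2.INTER_CUBIC)
for f,im,u0,v0 in((ft,A,240,180),(fs,B,280,170)):
  for t in np.linspace(0,6.28,50):
    u,v=proj(f,np.array([.48+.06*np.cos(t),.0615+.06*np.sin(t),.076])); cv2.circle(im,(int((u+.5-u0)*4),int((v+.5-v0)*4)),1,(0,0,255),-1)
cv2.imwrite('pics/c16.png',np.hstack([A,B]))
E
```

```text
clock: 19.6
tcp_pos: [0.4984, 0.0654, 0.2197]
orientation: [2.413, -1.907, -0.108]
contact_force: [-0.2, -0.2, 0.8]
grip_width: 0.0856
clock: 20.27
tcp_pos: [0.546, -0.1498, 0.207]
orientation: [2.423, -1.885, -0.126]
contact_force: [0.6, -0.8, 0.3]
grip_width: 0.0855
clock: 20.6
tcp_pos: [0.543, -0.1547, 0.2018]
orientation: [2.411, -1.891, -0.136]
contact_force: [0.2, 0.0, -0.4]
grip_width: 0.0855
```

View pics/c16.png

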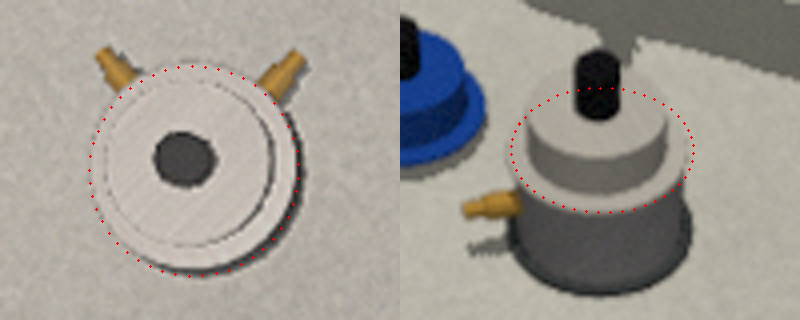

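View pics/s16.png

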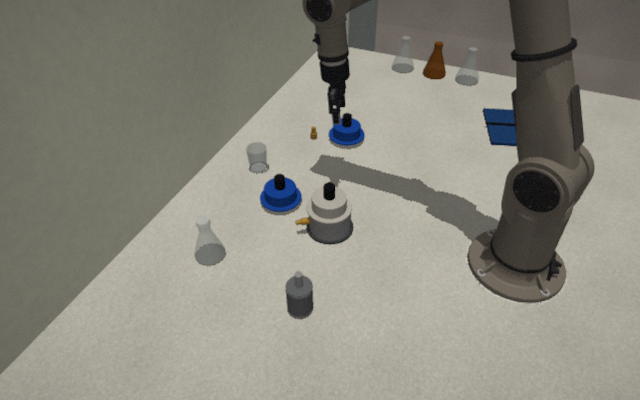

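The lid flange matches the predicted closed circle (z 76 mm) within about 1 px in both views and looks level. The long cartridge is still at (299,296), and the gripper is clear of everything.

```bash
python3 -c "
from h import *
o=r.get_obs();print(o['clock'],np.abs(o['qvel']).max(),o['contact_force']);print(r.hand_in())"
```

```text
20.7 0.00922621713203669 [-0.26116969  1.52945881 -0.26026874]
the job is handed in; nothing more can be done
None
```

I loaded the short cartridge into the pot, closed the white lid over it and handed the job in at about 20.7 s. `hand_in()` reports no verdict, so the checks below are my own.

- **Cartridge:** I lifted it by its stem, lowered it to floor contact and let go. It stands upright, within about 1 px (roughly 2 mm) of the pot's axis in the top view.
- **Lid:** I carried it by the knob, lowered it until it touched the rim, pressed it gently and let go. In the last pictures the flange matches the predicted closed position within about 1 px in both views. It looks level.
- **Other objects:** The long cartridge is unmoved at (299,296) in the side view. I left both blue lids alone, and the gripper ended clear of everything at z = 0.20 m.

Some things were off along the way:
- **Camera disagreement:** The two cameras disagreed by about 5 mm on where the cartridge's stem was, so I used the mean.
- **Gripper width:** It read about 2 mm under the given sizes on both the stem and the knob.
- **Tool tilt:** The tool drifted to about 5.6 degrees off vertical while carrying the lid. I estimate that tilted the lid about 3.5 degrees, so one edge touched first, and it settled flat once released.
- **Contact forces:** The wrist sensor read about 30 N for a moment at each touchdown, well under the 120 N limit.

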